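Set the shoe-airing sash at its stop clip and chock it

ROBOT

A 6-joint arm with a two-finger parallel gripper is mounted at the origin on the work surface. World frame = base frame: x ahead of the robot, y to its left, z up, the work surface at z = 0. Lengths are in mm, angles in rad, forces in N, time in s.
With the tool pointing down it reaches from about 350 to 975 mm from the base axis. Payload 7.1 kg.
Tool frame: the origin (TCP) lies on the front face of the gripper's body, between the roots of the fingers; the fingertips stand 80 mm ahead of it and the grasp point (between the pads) lies 61 mm ahead of it (env.tips_ahead is the distance from the TCP to the fingertips, in mm); z points along the fingers, y is the direction in which the jaws open and shut (so a half turn about z gives the same grasp; the last joint's range is limited). The gripper opens to 88 mm and grips with 3 to 60 N. Pads are 20 mm wide; open, the fingers measure 115 mm over their backs; the gripper's body (75 mm by 178 mm) begins 61 mm behind the grasp point.
Start: joints at [1.268, 0.423, 1.63, -0, 1.089, -0.019], TCP at [174.972, 599.992, 302.675] pointing down, gripper open.
Joint ranges: [-3, 3], [-0.9, 2.11], [0.09, 2.58], [-1.31, 4.45], [0.11, 2.69], [-2.54, 2.54]. Speed limits (rad/s): [2.39, 2.39, 3.01, 3.14, 3.14, 3.14].

INTERFACE

Orientations are given as a unit quaternion [x, y, z, w].
In Python, from station import env, set_gripper, viewer, workorder gives the robot as it stands. Calls block until the motion is done:
- env.reach(position, orientation): joint-space move of the TCP to a pose.
- env.move_l(position, rot=None, rate=150, f_stop=None): straight line of the TCP; rot=None keeps the orientation; rate is the mean speed in mm/s. With f_stop (N) it stops when the force on the tool has changed by that much, and returns True; else False.
- env.move_joints(angles): joint-space move.
- set_gripper(opening): finger opening in mm; the grip force is fixed at half the most; returns when the fingers have stopped.
- env.hold(seconds).
- env.ik(position, orientation): joint angles nearest the present ones, or None.
- env.read_state(): the state.
- viewer.camera(name): name is "scene" or "side" or "wrist"; returns the picture (480x640x3 uint8, blue, green, red); there is no depth.
- viewer.camera_params(name): a dict with "fx", "fy", "cx", "cy" (pixels), "pose" (4x4, takes a point from camera to world coordinates); the wrist camera has in their place "tool_from_camera" (4x4, takes a point from camera to tool coordinates, whose origin is the TCP and whose axes are the flange's). Camera axes: x right, y up, looking along -z (the intrinsics and any distortion apply to the point x, -y, -z); pixel columns grow to the right and rows downward; lengths in mm; the calibration is good to about 2 mm. A picture is of the moment at which its call begins: read the wrist's pose just before it. camera_params takes no time and is no camera call.
A pose or a line that the arm cannot do raises env.IKError and nothing moves.
- workorder.sign_off(): hands the job in, once; it reports no verdict.
The state is a dict: "time_s": time; "qpos": joint angles; "dq": joint speeds; "tau": joint torques, N m; "tool_pos": TCP position; "orientation": TCP orientation; "force": force on the tool from outside, world axes, zero at the start; "wrist_torque": the same for the moment, N m; "width": finger opening in mm.
Only numpy, scipy, OpenCV 4.12 (cv2) and the standard library are available. Lean on these libraries where they do the work, as an engineer would, in place of code of your own. Each camera call takes 0.05 s, during which the arm holds its last target.

TASK

Set the shoe cupboard to air: push its glazed sash up until its top just meets the brass stop clip that marks the airing height, then slide the doorstop wedge, thin end first and flat on the bench, squarely under the front of the sash until it is jammed firmly, and let go. Go gently: the clip is held only by friction and must stay where it was set, the glazed sash must not be forced, and everything else on the bench stays where it is.

Things in the scene. Friction and masses are not known exactly. Their poses are not given: they have to be found in the camera images.
- cupboard: Fixed wooden shoe-airing cupboard on the bench, to the robot's right, front towards the middle of the bench: 440 mm wide, 240 deep, 398 high, without a floor (the bench top is its floor). Origin at the centre of its footprint at bench height; -x points out of the front, y along the front, z up. The front face of the sash lies at x = -120 mm.
- sash: Glazed lower sash, 400 mm wide, 20 thick, 180 high, on spring balances; slides straight up. Origin: middle of its underside, mid-thickness (front face 10 mm out); axes as the cupboard's. The origin's z is the opening under it (1 to 5 mm at the start). It stays wherever it is left; raising it slowly takes 5 to 9 N, 3 N more per 100 mm/s. Its lower front edge is what bears on the wedge.
- sash_lift (a point): Steel finger ledge in the middle of the sash's bottom rail: 100 mm wide along y, 28 mm out from the sash face, 8 thick. This point is the middle of the outer lip of its underside, 54 mm above the sash's lower edge; below it is free air down to the bench. It is pushed up from below, for instance with closed fingers pointing 45 degrees down into the corner under it.
- sash_top (a point): Top edge of the sash, on the stile that runs under the stop clip.
- clip: Brass stop clip, a block 36 mm wide, 14 high, with a thumb screw, clamped on the jamb runner at the cupboard's +y end; it marks the airing height. It reaches over the sash stile and stops the sash. Origin: centre of its underside, 22 to 34 mm above the top of the closed sash. Pressed up by the sash with more than about 9 N it slips out of place.
- wedge: Green silicone doorstop wedge, 0.2 kg, 165 mm long, 48 wide; height falls evenly from 50 mm (thick end) to 5 mm (thin end). Lies flat on the bench. Origin: centre of its underside; +x to the thin end, z up. Friction on wood about 0.6: it stays where it is jammed. Pushing it in takes 1.3 to 1.7 times the force with which it bears up under the sash; a firm fit is 13 to 18 N of push.
- wedge_centre (a point): Middle of the wedge, halfway along and halfway up there (14 mm above its underside). The tall part to grip across its 48 mm width lies 40 to 70 mm from here towards the thick end. The hand has most room when the wedge goes in under the sash beside the finger ledge, 120 to 150 mm from the middle.
- shoe_horn: Bystander: black plastic shoe horn, 170 x 46 mm, 12 high, lying flat.
- shoe_brush: Bystander: wooden shoe brush, 150 x 48 mm, 40 high.
- door_knob: Bystander: glass door knob on a brass rose, 58 mm across, 62 high.
- key_plate: Bystander: brass key hook plate lying on its back, 180 x 34 mm, hooks up to 29 high.
- polish_tin: Bystander: shoe polish tin, 76 mm across, 26 high.

How it is judged:
By the outcome, as a careful person would: the job done as asked, in the order asked, and still so for the second after the job is handed in, with the robot touching nothing.
It also fails if it takes over 72 s, if anything falls off the work surface, if the arm or the gripper's body presses on something with over 40 N, if the wrist force passes 120 N, or if a joint passes its speed limit or range.

## Working session

There is one attempt and no reset: what is moved stays moved. The work goes in short steps, each a Python script; the robot and the scene stay as the last script left them, time stands still between calls to the robot, and variables do not carry over. Pictures are saved under pics/ and viewed, and the job is handed in when it is done.

```bash
ls; mkdir -p pics; python3 - <<'E'
from station import env, set_gripper, viewer, workorder
import cv2
s=env.read_state(); print(s)
for n in ["scene","side","wrist"]:
    cv2.imwrite(f"pics/a_{n}.png",viewer.camera(n)); print(n,viewer.camera_params(n))
E
```

```text
pics
{'time_s': 0.0, 'qpos': array([ 1.26800458e+00,  4.23813412e-01,  1.63069557e+00,  1.49651015e-05,
        1.08860960e+00, -1.89912399e-02]), 'dq': array([-4.66134041e-04, -9.45423187e-04,  1.18497282e-06,  1.84600077e-04,
        2.58221620e-04, -7.15971640e-04]), 'tau': array([ 4.01046564e-04, -5.44618106e+01, -2.73671186e+01,  6.43873564e-02,
        2.25736928e-02, -7.94667721e-05]), 'tool_pos': array([174.8393428 , 599.58712368, 301.91654983]), 'orientation': array([ 1.41427922e-01,  9.89948262e-01, -7.52046035e-04, -1.28766257e-04]), 'force': array([-0.70169259,  0.63488838, -0.15426191]), 'wrist_torque': array([ 0.05066675, -0.03438449,  0.01571452]), 'width': 88.09309523191308}
scene {'fx': 442.40390902121044, 'fy': 442.40390902121044, 'cx': 320.95500776698395, 'cy': 236.58097543480392, 'pose': array([[-3.03405451e-01, -6.48547560e-01,  6.98091108e-01,
         1.18985939e+03],
       [ 9.52711891e-01, -2.19459084e-01,  2.10185069e-01,
         2.24396123e+02],
       [ 1.68874212e-02,  7.28850995e-01,  6.84464055e-01,
         7.72296207e+02],
       [ 0.00000000e+00,  
[... 287 characters left out ...]
1.41499562e-01,  1.13335532e-01,
         1.50611557e+02],
       [ 3.09267154e-03,  6.38154957e-01,  7.69901738e-01,
         1.07001557e+03],
       [ 0.00000000e+00,  0.00000000e+00,  0.00000000e+00,
         1.00000000e+00]])}
wrist {'fx': 350.0110632071118, 'fy': 350.0110632071118, 'cx': 329.1709929501382, 'cy': 232.68941398016054, 'tool_from_camera': array([[-2.25067127e-04,  9.56459414e-01,  2.91865276e-01,
         8.11153763e+01],
       [ 9.99999950e-01,  1.49876744e-04,  2.79978812e-04,
        -4.80710462e-01],
       [ 2.24044553e-04,  2.91865324e-01, -9.56459399e-01,
        -8.24139014e+01],
       [ 0.00000000e+00,  0.00000000e+00,  0.00000000e+00,
         1.00000000e+00]])}
```

View pics/a_scene.png

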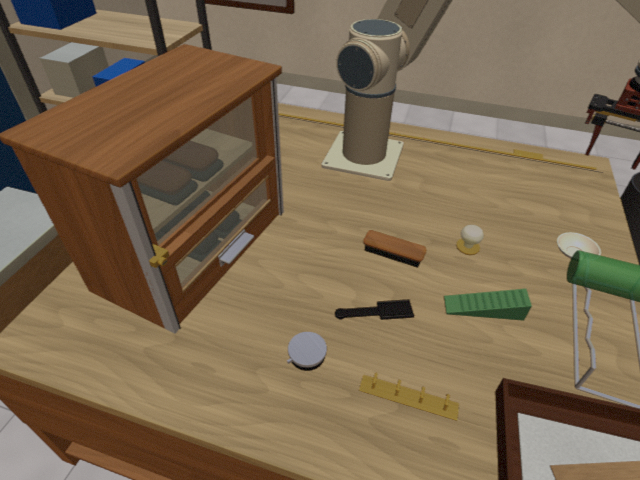

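View pics/a_side.png

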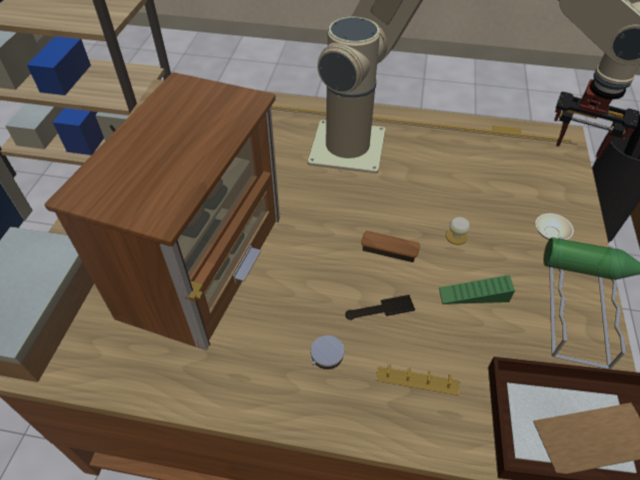

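View pics/a_wrist.png

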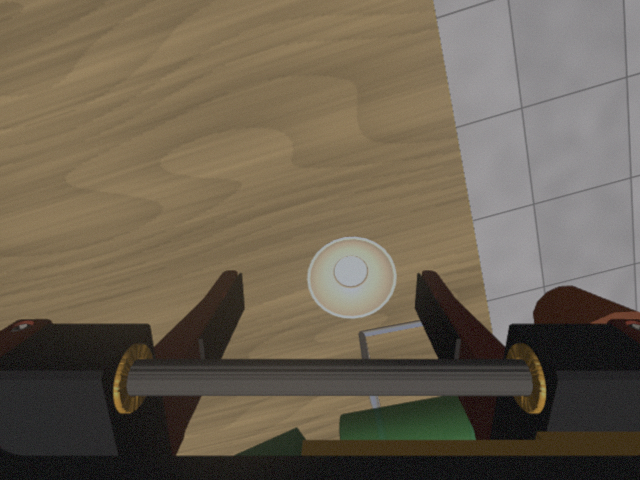

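```bash
cat > h.py <<'E'
import numpy as np, cv2
from station import env, set_gripper, viewer, workorder
from scipy.spatial.transform import Rotation as R
P={n:viewer.camera_params(n) for n in ["scene","side"]}
def ray(n,uv,wp=None):
    p=viewer.camera_params(n); 
    T=p["pose"] if n!="wrist" else wp@p["tool_from_camera"]
    d=np.array([(uv[0]-p["cx"])/p["fx"],-(uv[1]-p["cy"])/p["fy"],-1.]); d=T[:3,:3]@d
    return T[:3,3].copy(), d/np.linalg.norm(d)
def toolT():
    s=env.read_state(); T=np.eye(4); T[:3,:3]=R.from_quat(s["orientation"]).as_matrix(); T[:3,3]=s["tool_pos"]; return T
def onz(n,uv,z,wp=None):
    o,d=ray(n,uv,wp); return o+d*(z-o[2])/d[2]
def tri(obs):
    A=np.zeros((3,3));b=np.zeros(3);rs=[ray(*o) for o in obs]
    for o,d in rs:
        M=np.eye(3)-np.outer(d,d);A+=M;b+=M@o
    x=np.linalg.solve(A,b); return x,[np.linalg.norm((np.eye(3)-np.outer(d,d))@(x-o)) for o,d in rs]
def proj(n,X,wp=None):
    p=viewer.camera_params(n); T=p["pose"] if n!="wrist" else wp@p["tool_from_camera"]
    c=np.linalg.inv(T)@np.append(X,1); return np.array([p["cx"]+p["fx"]*c[0]/-c[2],p["cy"]-p["fy"]*c[1]/-c[2]])
def crop(img,x0,y0,w,h,k,name):
    cv2.imwrite(name,cv2.resize(img[y0:y0+h,x0:x0+w],None,fx=k,fy=k,interpolation=cv2.INTER_CUBIC))
E
python3 - <<'E'
from h import *
a=cv2.imread("pics/a_scene.png");b=cv2.imread("pics/a_side.png")
crop(a,100,60,200,150,4,"pics/c1.png");crop(a,100,200,200,150,4,"pics/c2.png")
crop(b,150,80,200,150,4,"pics/c3.png");crop(b,150,210,200,150,4,"pics/c4.png")
for n,im in (("scene",a),("side",b)):
    hsv=cv2.cvtColor(im,cv2.COLOR_BGR2HSV)
    m=cv2.inRange(hsv,(40,60,30),(85,255,255)); m[:,:]=m
    cs=[c for c in cv2.findContours(m,0,2)[0] if cv2.contourArea(c)>300]
    for c in cs: print(n,cv2.contourArea(c),cv2.approxPolyDP(c,3,True)[:,0].tolist())
crop(a,420,260,140,80,5,"pics/c5.png");crop(b,420,260,140,80,5,"pics/c6.png")
E
```

```text
scene 1972.0 [[531, 305], [525, 289], [444, 296], [446, 312], [523, 319]]
scene 2347.0 [[572, 257], [569, 281], [639, 301], [639, 265], [583, 251]]
side 1479.0 [[514, 289], [509, 275], [439, 288], [443, 303], [508, 301]]
side 2507.5 [[546, 246], [544, 262], [549, 266], [610, 278], [639, 273], [639, 262], [621, 250], [551, 238]]
```

View pics/c1.png

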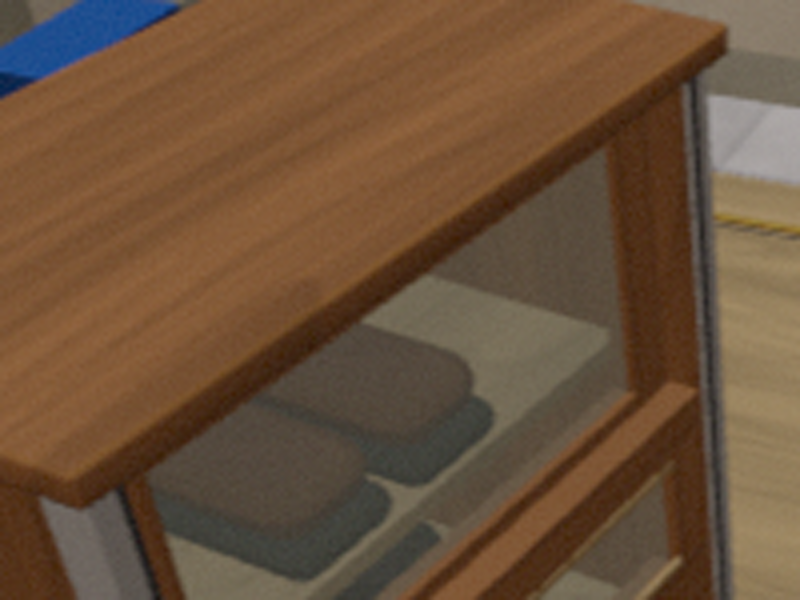

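View pics/c2.png

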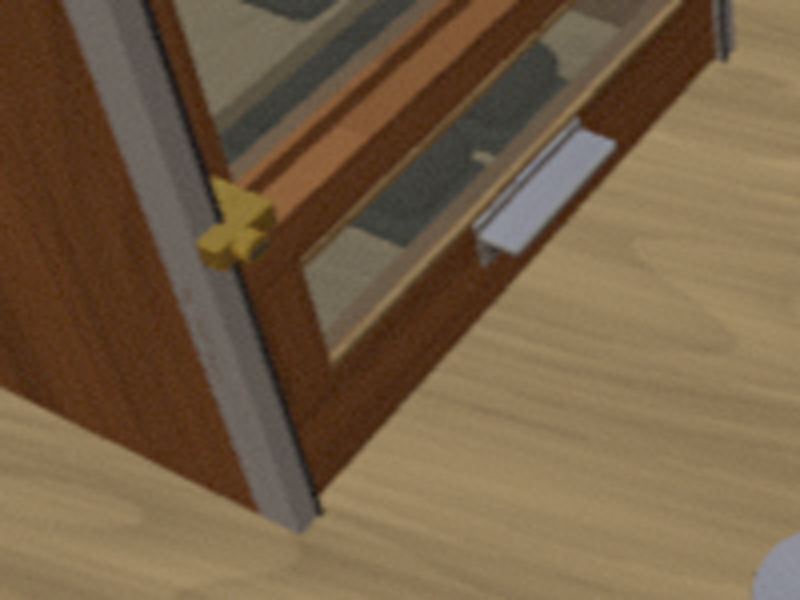

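View pics/c3.png

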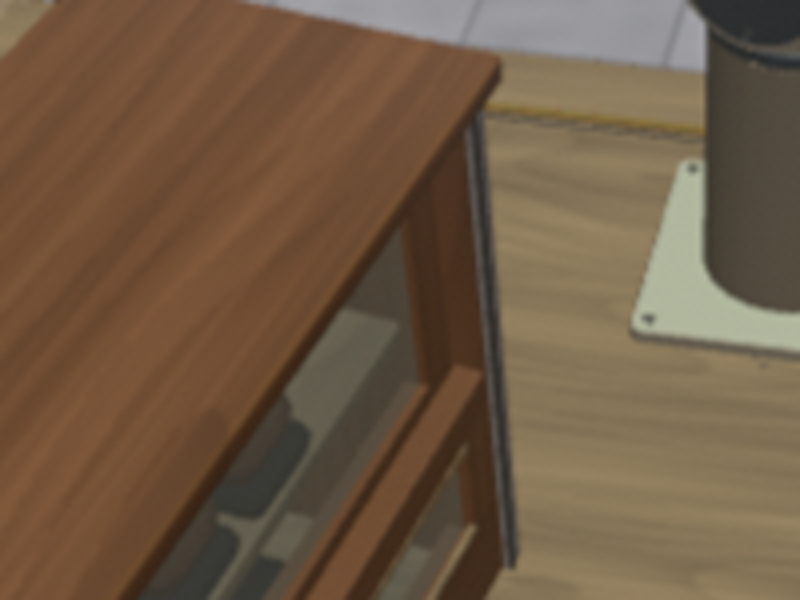

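View pics/c4.png

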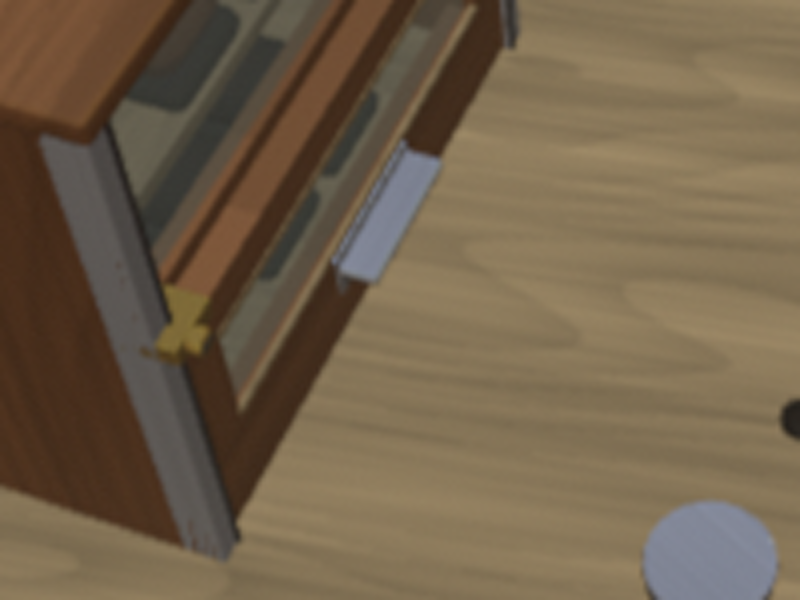

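View pics/c5.png

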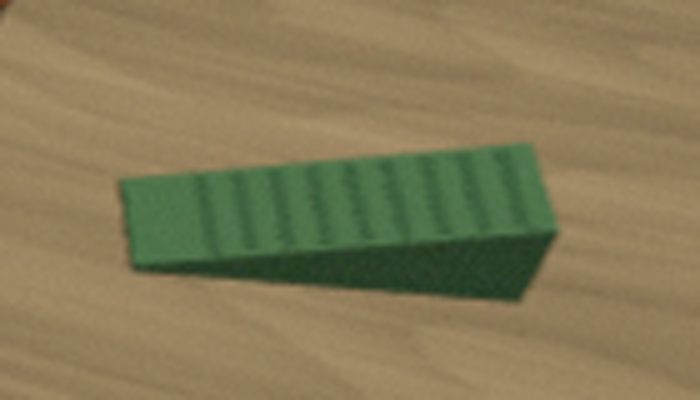

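View pics/c6.png

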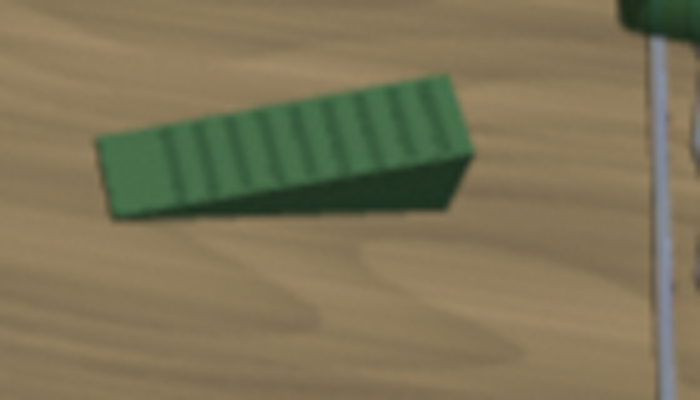

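```bash
python3 - <<'E'
from h import *
np.set_printoptions(precision=1,suppress=True)
C={1:("scene",100,60,4),2:("scene",100,200,4),3:("side",150,80,4),4:("side",150,210,4),5:("scene",420,260,5),6:("side",420,260,5)}
def px(c,u,v):
    n,x,y,k=C[c]; return n,(x+(u+.5)/k-.5,y+(v+.5)/k-.5)
def T(name,a,b):
    x,e=tri([px(*a),px(*b)]); print(name,x,np.array(e)); return x
lo1=T("lip +y",(2,515,255),(4,375,283)); lo2=T("lip -y",(2,615,143),(4,441,160))
T("lin+",(2,475,228),(4,335,265));T("lin-",(2,580,125),(4,407,143))
T("sash top far",(1,697,393),(3,480,372));T("sash top near",(2,277,225),(4,210,297))
T("sash bot near",(2,318,490),(4,232,530))
T("roof front far",(1,726,28),(3,500,62));T("roof front near",(1,78,485),(4,82,132))
T("runner foot near",(2,302,532),(4,225,558));T("runner foot far",(2,727,60),(3,512,567))
print("bot",onz(*px(2,318,492),2),onz(*px(2,715,60),2),onz(*px(4,232,530),2))
w=[T("thin L",(5,122,180),(6,97,137)),T("thin R",(5,133,265),(6,112,215)),T("thick L",(5,533,145),(6,448,73)),T("thick R",(5,557,232),(6,473,155)),T("thick bot R",(5,520,300),(6,447,210))]
E
```

```text
lip +y [ 609.1 -161.4   59.2] [0.8 0.8]
lip -y [ 507.  -147.4   57.1] [0.5 0.5]
lin+ [ 609.3 -184.    72.6] [0.2 0.2]
lin- [ 501.4 -171.4   60.6] [1.6 1.6]
sash top far [ 347.  -153.6  172. ] [0.3 0.3]
sash top near [ 726.  -204.1  186.6] [4.4 4.4]
sash bot near [ 758.4 -207.4   14. ] [2.2 2.2]
roof front far [ 338.2 -127.8  396.4] [0.1 0.1]
roof front near [ 783.2 -203.   390.7] [0.7 0.7]
runner foot near [ 770.3 -212.    -4.4] [0.7 0.7]
runner foot far [ 345.7 -143.5   -8. ] [0.2 0.2]
bot [ 750.2 -213.7    2. ] [ 358.9 -146.3    2. ] [ 754.6 -211.7    2. ]
thin L [492.1 308.8  -6.6] [0.2 0.2]
thin R [533.9 319.2 -12.8] [0.1 0.1]
thick L [452.8 472.8  35.5] [0.6 0.6]
thick R [508.5 478.9  44.5] [0. 0.]
thick bot R [505.5 480.4  -5.9] [0.2 0.2]
```

```bash
python3 - <<'E'
from h import *
np.set_printoptions(precision=1,suppress=True)
C={1:("scene",100,60,4),2:("scene",100,200,4),3:("side",150,80,4),4:("side",150,210,4),5:("scene",420,260,5),6:("side",420,260,5)}
def px(c,u,v):
    n,x,y,k=C[c]; return n,(x+(u+.5)/k-.5,y+(v+.5)/k-.5)
def Z(name,z,*obs): print(name,z,*[onz(*px(*o),z)[:2] for o in obs])
Z("lip+",66,(2,515,255),(4,375,283));Z("lip-",66,(2,615,143),(4,441,160))
Z("toprail far",183,(1,697,393),(3,480,372));Z("toprail near",183,(2,277,225),(4,210,297))
Z("roof far",398,(1,726,25),(3,500,60));Z("roof near",398,(1,78,475),(4,82,128))
Z("foot near",0,(2,302,532),(4,225,558));Z("foot far",0,(2,727,60),(3,512,567))
Z("bot near",3,(2,318,492),(4,232,530));Z("bot far",3,(2,715,60),(4,503,55))
Z("thin L",5,(5,122,180),(6,97,137));Z("thin R",5,(5,133,265),(6,112,215));Z("thick L",50,(5,533,145),(6,448,73));Z("thick R",50,(5,557,232),(6,473,155));Z("thick bot",0,(5,520,300),(6,447,210))
E
```

```text
lip+ 66 [ 615.6 -157.9] [ 612.8 -159.1]
lip- 66 [ 516.1 -143. ] [ 513.5 -144.6]
toprail far 183 [ 362.8 -146.8] [ 358.4 -149.7]
toprail near 183 [ 728.3 -206.6] [ 718.6 -205. ]
roof far 398 [ 338.1 -127.6] [ 338.8 -127.6]
roof near 398 [ 785.  -198.5] [ 787.5 -200.1]
foot near 0 [ 773.5 -209.5] [ 771.7 -210.5]
foot far 0 [ 354.2 -139.7] [ 353.1 -141.4]
bot near 3 [ 750.8 -213.1] [ 755.1 -211.3]
bot far 3 [ 360.  -145.8] [ 364.2 -145. ]
thin L 5 [502.6 307.4] [500.8 307.3]
thin R 5 [548.8 317.1] [546.7 316.3]
thick L 50 [467.3 468.5] [464.8 467.6]
thick R 50 [513.6 477. ] [512.8 477.1]
thick bot 0 [510.7 478.2] [510.  478.8]
```

```bash
python3 - <<'E'
from h import *
np.set_printoptions(precision=1,suppress=True)
for nm,z,pts in [("brush",20,[(364,240),(422,256)]),("horn",6,[(337,314),(412,309)]),("knob",30,[(470,238)]),("tin",20,[(307,350)]),("keyplate",5,[(360,383),(457,412)]),("wedge",0,[(486,305)])]:
    print(nm,[onz("scene",p,z)[:2] for p in pts])
q0=env.read_state()["qpos"]
th=np.deg2rad(-9.3); yc=np.array([np.cos(th),np.sin(th),0]); n=np.array([-yc[1],yc[0],0])
up=np.array([0,0,1.])
def ori(tilt,flip):  # tilt down from horizontal deg
    t=np.deg2rad(tilt); z=-n*np.cos(t)-up*np.sin(t); y=yc*flip; x=np.cross(y,z); return R.from_matrix(np.c_[x,y,z]).as_quat()
c=np.array([559,-178.7,0])
for tilt in (20,25,30,45):
  for f in (1,-1):
    t=np.deg2rad(tilt); p=c+n*(15+80*np.cos(t))+up*(40+80*np.sin(t))
    print(tilt,f,env.ik(p,ori(tilt,f)), ori(tilt,f))
for off in (-135,135):
  for tilt in (90,60,45):
   for f in (1,-1):
    t=np.deg2rad(tilt); p=c+yc*off+n*(60+61*np.cos(t))+up*(26+61*np.sin(t))
    print(off,tilt,f,env.ik(p,ori(tilt,f)))
E
```

```text
brush [array([400.3,  97.9]), array([409.8, 242.4])]
horn [array([627.4,  94.8]), array([563.3, 245.3])]
knob [array([319.9, 345.9])]
tin [array([739.2,  65.6])]
keyplate [array([766.3, 180. ]), array([766.5, 359. ])]
wedge [array([495.6, 399.4])]
20 1 [ 0.2  1.   1.7 -1.1  1.4  1.1] [ 0.6  0.5 -0.4  0.4]
20 -1 [ 0.2  1.   1.7 -1.1  1.4 -2. ] [-0.5  0.6 -0.4 -0.4]
25 1 [ 0.2  1.   1.7 -1.1  1.3  1.1] [ 0.6  0.5 -0.4  0.3]
25 -1 [ 0.2  1.   1.7 -1.1  1.3 -2. ] [-0.5  0.6 -0.3 -0.4]
30 1 [ 0.1  0.9  1.7 -1.1  1.3  1.1] [ 0.7  0.6 -0.4  0.3]
30 -1 [ 0.1  0.9  1.7 -1.1  1.3 -2.1] [-0.6  0.7 -0.3 -0.4]
45 1 [ 0.1  0.8  1.8 -0.9  1.   0.9] [ 0.7  0.6 -0.3  0.2]
45 -1 [ 0.1  0.8  1.8 -0.9  1.  -2.2] [-0.6  0.7 -0.2 -0.3]
-135 90 1 [-0.2  0.6  2.1 -0.   0.5 -0.1]
-135 90 -1 None
-135 60 1 [ 0.1  0.7  2.1 -0.8  0.7  1. ]
-135 60 -1 [ 0.1  0.7  2.1 -0.8  0.7 -2.2]
-135 45 1 [ 0.2  0.8  2.  -1.   0.9  1.2]
-135 45 -1 [ 0.2  0.8  2.  -1.   0.9 -2. ]
135 90 1 [-0.2  0.8  1.5 -0.   0.8 -0.1]
135 90 -1 None
135 60 1 [-0.   0.9  1.5 -0.6  1.   0.6]
135 60 -1 None
135 45 1 [ 0.1  1.   1.4 -0.9  1.2  0.7]
135 45 -1 [ 0.1  1.   1.4 -0.9  1.2 -2.4]
```

```bash
cat >> h.py <<'E'
np.set_printoptions(precision=1,suppress=True)
up=np.array([0,0,1.])
th=np.deg2rad(-9.3)
def axes(th):
    yc=np.array([np.cos(th),np.sin(th),0]); return yc,np.array([-yc[1],yc[0],0])
yc,n=axes(th)
c=np.array([559,-178.7,0])
def ori(tilt,yc=yc,n=n):
    t=np.deg2rad(tilt); z=-n*np.cos(t)-up*np.sin(t); x=np.cross(yc,z); return R.from_matrix(np.c_[x,yc,z]).as_quat()
def st(): s=env.read_state(); print("t %.2f"%s["time_s"],"pos",s["tool_pos"],"F",s["force"],"w %.1f"%s["width"]); return s
def snap(nm):
    for k in ["scene","side","wrist"]: cv2.imwrite(f"pics/{nm}_{k}.png",viewer.camera(k))
E
python3 - <<'E'
from h import *
set_gripper(0); st()
t=np.deg2rad(30)
p=c+n*(130+80*np.cos(t))+up*(180+80*np.sin(t))
env.reach(p,ori(30)); st(); snap("b")
E
```

```text
t 1.49 pos [174.9 600.  302.7] F [-0.1 -0.4 -0.3] w 0.1
t 4.16 pos [591.3  18.7 220.2] F [0.1 0.5 0.6] w 0.1
```

View pics/b_scene.png

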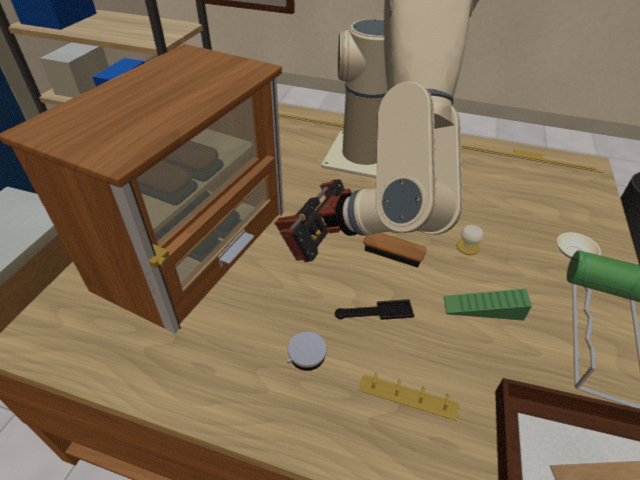

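View pics/b_wrist.png

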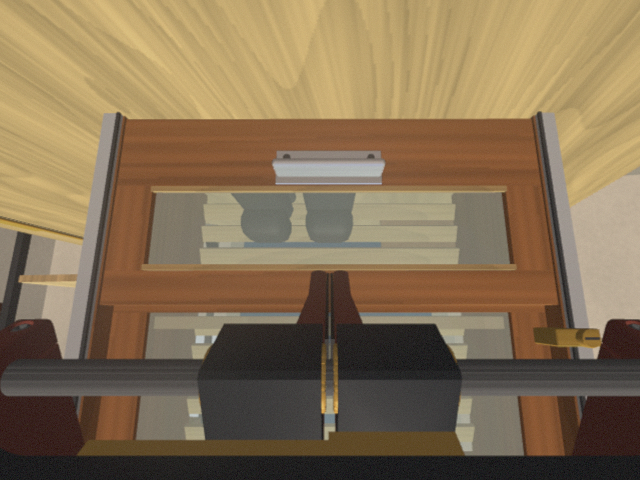

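```bash
python3 - <<'E'
from h import *
im=cv2.imread("pics/b_wrist.png"); crop(im,480,270,160,100,5,"pics/c7.png"); crop(im,240,100,180,110,4,"pics/c8.png")
wp=toolT()
def onface(uv,out=0):
    o,d=ray("wrist",uv,wp); k=((c+n*out-o)@n)/(d@n); X=o+k*d; return np.array([(X-c)@yc,(X-c)@n,X[2]])
for nm,uv,o in [("botL",(125,119),0),("botR",(532,120),0),("topL",(100,304),0),("topR",(557,304),0),("lip L",(275,183),28),("lip R",(384,183),28),("lip2 L",(273,161),28)]: print(nm,onface(uv,o))
E
```

```text
botL [-201.9    0.     5. ]
botR [199.    0.    6.3]
topL [-200.2   -0.   183.6]
topR [197.3   0.  183.9]
lip L [-47.3  28.   82.8]
lip R [46.1 28.  82.9]
lip2 L [-49.8  28.   62.5]
```

View pics/c7.png

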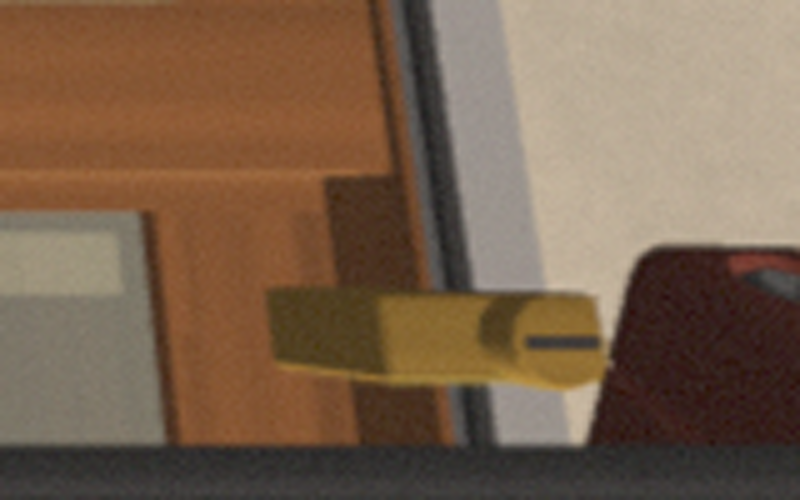

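View pics/c8.png

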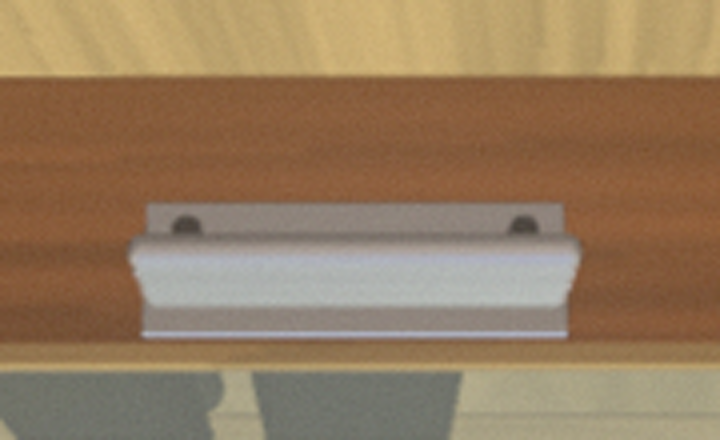

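```bash
python3 - <<'E'
from h import *
t=np.deg2rad(30)
P=lambda out,z: c-yc*1+n*(out+80*np.cos(t))+up*(z+80*np.sin(t))
env.move_l(P(130,26),rate=150); st()
print(env.move_l(P(13,26),rate=60,f_stop=5)); s0=st()
r=env.move_l(P(13,26+25),rate=10,f_stop=3); s=st(); print(r, s["tool_pos"]-s0["tool_pos"])
E
```

```text
t 5.48 pos [590.7  18.2  66.8] F [ 0.1 -1.1 -0.6] w 0.2
False
t 7.58 pos [571.4 -97.1  66. ] F [-1.1  0.1  0.1] w 0.5
t 8.83 pos [571.1 -97.3  76.3] F [ 0.3 -0.3 -1. ] w 0.5
True [-0.3 -0.2 10.3]
```

```bash
python3 - <<'E'
from h import *
s=st(); p=s["tool_pos"]
r=env.move_l(p+up*4,rate=6,f_stop=13); s=st(); print(r)
r=env.move_l(p+up*12,rate=8,f_stop=13); s=st(); print(r); snap("d")
E
```

```text
t 8.83 pos [571.1 -97.3  76.3] F [ 0.3 -0.3 -1. ] w 0.5
t 9.70 pos [570.9 -97.2  80.1] F [ 0.   0.8 -8.1] w 0.6
False
t 10.85 pos [571.  -97.3  88.3] F [-2.9  2.2 -8.6] w 0.5
False
```

View pics/d_wrist.png

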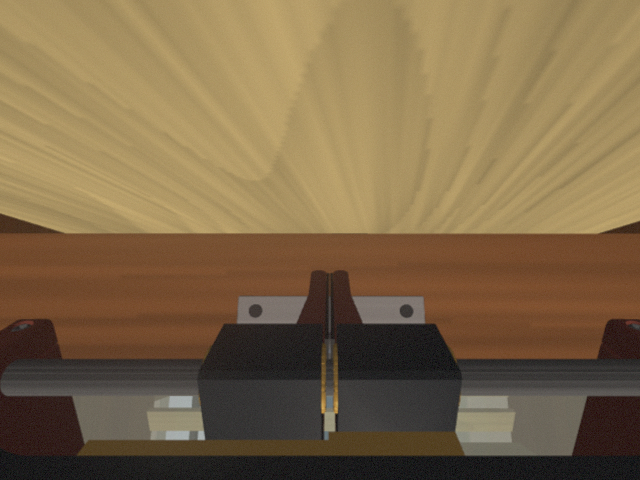

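View pics/d_scene.png

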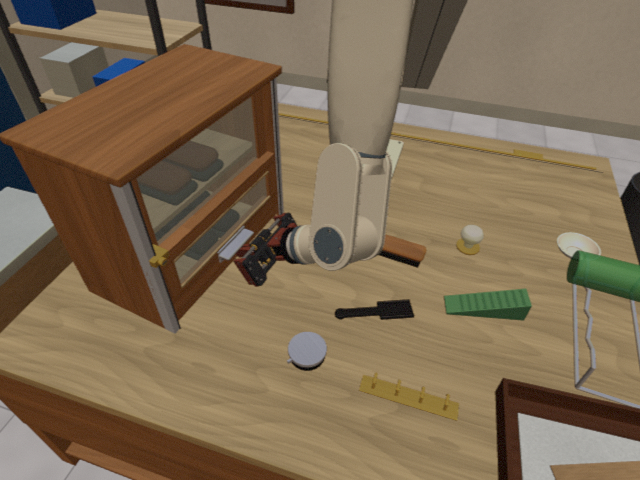

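```bash
python3 - <<'E'
from h import *
s=st(); p=s["tool_pos"]
r=env.move_l(p+up*22,rate=4.5,f_stop=3.5); s=st(); print(r,s["tool_pos"]-p); snap("e")
E
```

```text
t 11.00 pos [571.  -97.3  88.3] F [-1.7  1.6 -6.9] w 0.4
t 13.22 pos [570.6 -97.1  95.8] F [-0.2  0.3 -0.3] w 0.8
True [-0.5  0.1  7.5]
```

```bash
python3 - <<'E'
import sys
from h import *
a=cv2.imread("pics/a_scene.png");e=cv2.imread("pics/e_scene.png");b=cv2.imread("pics/e_side.png");b0=cv2.imread("pics/a_side.png")
f=lambda i,x,y:cv2.resize(i[y:y+60,x:x+80],None,fx=5,fy=5,interpolation=cv2.INTER_CUBIC)
cv2.imwrite("pics/c9.png",np.vstack([np.hstack([f(a,130,225),f(e,130,225)]),np.hstack([f(b0,165,265),f(b,165,265)])]))
E
```

```text
(no output)
```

View pics/c9.png

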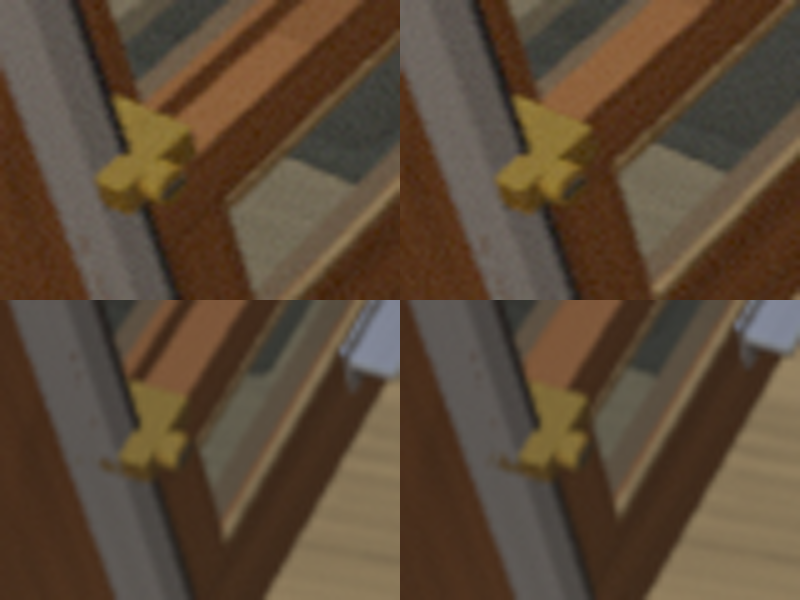

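```bash
python3 - <<'E'
from h import *
s=st(); p=s["tool_pos"]
for i in range(8):
    r=env.move_l(p+up*(i+1)*0.5,rate=3,f_stop=11.5); s=st()
    if r or s["force"][2]<-11.5: break
print(r)
E
```

```text
t 13.38 pos [569.6 -97.2  94.9] F [ 0.1 -0.2 -0.3] w 0.2
t 14.03 pos [569.5 -97.2  95.4] F [ 0.5  0.  -0.5] w 0.6
t 14.35 pos [569.5 -97.2  95.9] F [ 0.2 -0.5 -0.1] w 0.9
t 14.67 pos [569.5 -97.1  96.2] F [-0.  -0.1 -2.9] w 0.5
t 14.98 pos [569.5 -97.1  96.5] F [ 0.6 -2.1 -6.4] w 0.5
t 15.30 pos [569.4 -97.1  96.7] F [  1.   -1.2 -12.5] w 0.6
False
```

```bash
python3 - <<'E'
from h import *
t=np.deg2rad(30)
p0=c+n*(130+80*np.cos(t))+up*(180+80*np.sin(t)); wp=np.eye(4); wp[:3,:3]=R.from_quat(ori(30)).as_matrix(); wp[:3,3]=[591.3,18.7,220.2]
for out in (0,10,20):
    o,d=ray("wrist",(565,328.3),wp); k=((c+n*out-o)@n)/(d@n); X=o+k*d; print(out,(X-c)@yc,X[2])
s=st(); p=s["tool_pos"]
env.move_l(p-up*10,rate=40); 
env.move_l(p-up*10+n*80,rate=150); st(); snap("f")
a=cv2.imread("pics/a_scene.png");e=cv2.imread("pics/f_scene.png");b=cv2.imread("pics/f_side.png");b0=cv2.imread("pics/a_side.png")
f=lambda i,x,y:cv2.resize(i[y:y+60,x:x+80],None,fx=5,fy=5,interpolation=cv2.INTER_CUBIC)
cv2.imwrite("pics/c10.png",np.vstack([np.hstack([f(a,130,225),f(e,130,225)]),np.hstack([f(b0,165,265),f(b,165,265)])]))
E
```

```text
0 201.0014055219369 204.38623405725485
10 194.50033512839283 203.99342197095018
20 187.99926473484874 203.6006098846455
t 15.30 pos [569.4 -97.1  96.7] F [  1.   -1.2 -12.5] w 0.6
t 16.40 pos [582.1 -18.3  86.7] F [-0.7  0.2 -0.2] w 0.2
```

View pics/c10.png

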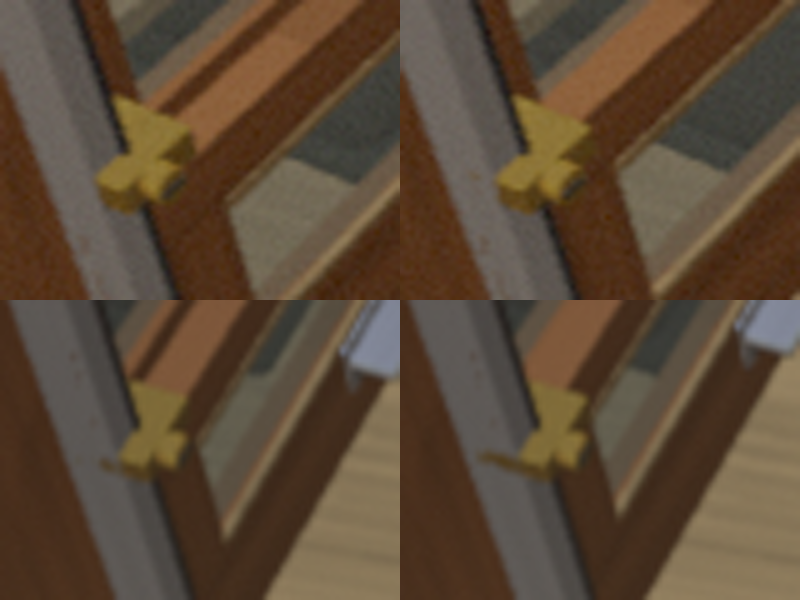

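View pics/f_wrist.png

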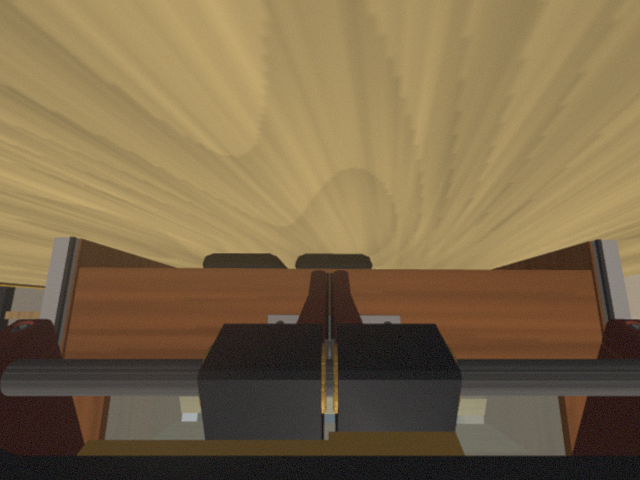

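```bash
cat >> h.py <<'E'
ywk,nwk=axes(np.deg2rad(12.3)); wc=np.array([507.,392,0])
def G(g,tilt,nn):  # tcp from grasp point
    t=np.deg2rad(tilt); return g+61*(nn*np.cos(t)+up*np.sin(t))
E
python3 - <<'E'
from h import *
s=st()
env.move_l(s["tool_pos"]+up*120+n*40,rate=250)
g=wc+nwk*55+up*26
back=nwk*np.cos(np.pi/3)+up*np.sin(np.pi/3)
env.reach(G(g,60,nwk)+back*120,ori(60,ywk,nwk)); set_gripper(88); s=st(); wp=toolT(); snap("g")
np.save("wp_g.npy",wp)
a=cv2.imread("pics/a_side.png");b=cv2.imread("pics/g_side.png")
f=lambda i,x,y:cv2.resize(i[y:y+60,x:x+80],None,fx=5,fy=5,interpolation=cv2.INTER_CUBIC)
cv2.imwrite("pics/c11.png",np.hstack([f(a,165,265),f(b,165,265)]))
E
```

```text
t 16.55 pos [582.  -19.1  86.7] F [ 0.1  0.1 -0.3] w 0.2
t 20.56 pos [476.  534.2 182.7] F [-0.  -0.6  0. ] w 87.8
```

View pics/g_wrist.png

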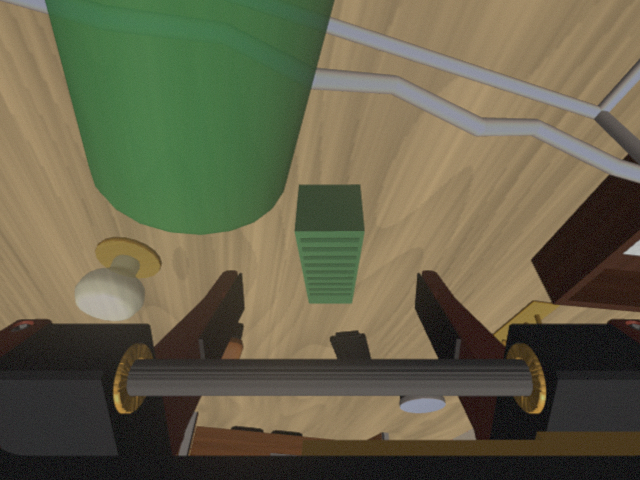

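View pics/c11.png

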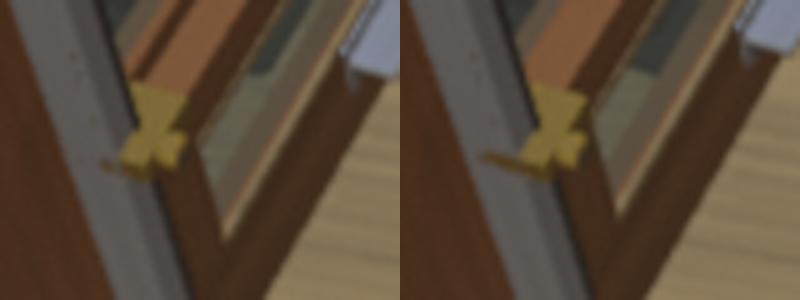

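```bash
python3 - <<'E'
from h import *
print("bottle",tri([("scene",(577,268)),("side",(550,252))]), tri([("scene",(583,251)),("side",(551,238))]))
def cen(f):
    im=cv2.imread(f); h=cv2.cvtColor(im,cv2.COLOR_BGR2HSV); 
    x0,y0=(135,235) if "scene" in f else (180,275)
    m=cv2.inRange(h,(20,120,60),(35,255,255))[y0:y0+45,x0:x0+50]; M=cv2.moments(m,True); return M['m00'],M['m10']/M['m00'],M['m01']/M['m00']
for k in ["scene","side"]:
    for a in "aefg": print(k,a,cen(f"pics/{a}_{k}.png"))
X=c+yc*195+n*5+up*204
for k in ["scene","side"]: print((proj(k,X+up*1)-proj(k,X)))
print(toolT()[:3,:3])
wp=np.load("wp_g.npy")
hs=cv2.cvtColor(cv2.imread("pics/g_wrist.png"),cv2.COLOR_BGR2HSV); m=cv2.inRange(hs,(40,60,20),(85,255,255)); m[:184]=0; m[:,:290]=0; m[310:]=0
ct=max(cv2.findContours(m,0,2)[0],key=cv2.contourArea); ap=cv2.approxPolyDP(ct,3,True)[:,0]; print(ap.tolist())
print("bot",onz("wrist",(300,185),0,wp),onz("wrist",(361,185),0,wp)); print("top",onz("wrist",(296,231),50,wp),onz("wrist",(363,231),50,wp)); print("thin",onz("wrist",(309,303),5,wp),onz("wrist",(353,303),5,wp))
E
```

```text
bottle (array([407.2, 559.5,  85.8]), [np.float64(2.138446020240483), np.float64(2.138446020240532)]) (array([415.7, 545.2, 142.5]), [np.float64(5.192066591928515), np.float64(5.192066591928559)])
scene a (213.0, 23.36150234741784, 19.737089201877936)
scene e (208.0, 23.370192307692307, 19.716346153846153)
scene f (212.0, 23.32547169811321, 19.7688679245283)
scene g (209.0, 23.066985645933013, 19.90909090909091)
side a (151.0, 15.450331125827814, 15.172185430463577)
side e (150.0, 15.626666666666667, 15.106666666666667)
side f (153.0, 15.65359477124183, 15.104575163398692)
side g (149.0, 15.624161073825503, 15.114093959731544)
[-0.1 -0.4]
[-0.1 -0.3]
[[-0.2  1.   0.1]
 [ 0.8  0.2 -0.5]
 [-0.5  0.  -0.9]]
[[300, 185], [295, 234], [308, 300], [351, 302], [363, 236], [359, 185]]
bot [466.4 466.4  -0. ] [513.  476.6   0. ]
top [466.4 467.   50. ] [511.1 476.7  50. ]
thin [501.6 306.1   5. ] [549.6 316.5   5. ]
```

```bash
cat >> h.py <<'E'
ywk,nwk=axes(np.deg2rad(12.7)); wc=np.array([507.4,391.5,0]); TL=80
E
python3 - <<'E'
from h import *
s=st()
g=wc+nwk*60+up*24; p=G(g,TL,nwk)
env.reach(p+up*110,ori(TL,ywk,nwk)); st()
env.move_l(p+up*1.0,rate=100,f_stop=6); s=st(); snap("i")
E
```

```text
t 20.71 pos [476.  534.2 182.8] F [ 0.  -0.4  0.2] w 87.6
t 21.13 pos [492.8 458.8 195.3] F [-0.1  0.3 -0.2] w 87.9
t 22.38 pos [492.3 460.7  85.9] F [0.2 0.7 0.4] w 87.7
```

View pics/i_wrist.png

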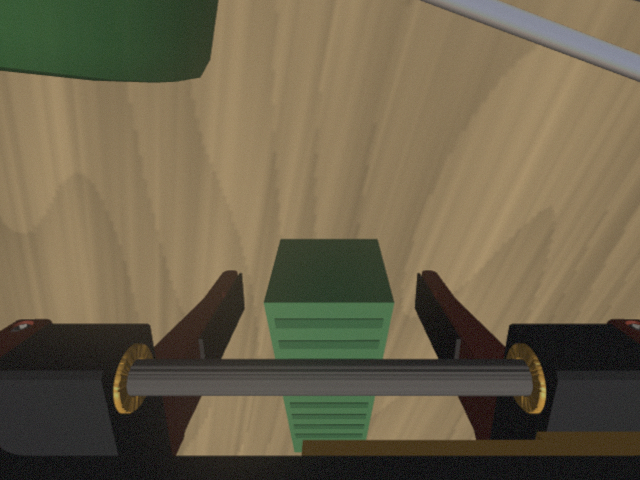

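View pics/i_scene.png

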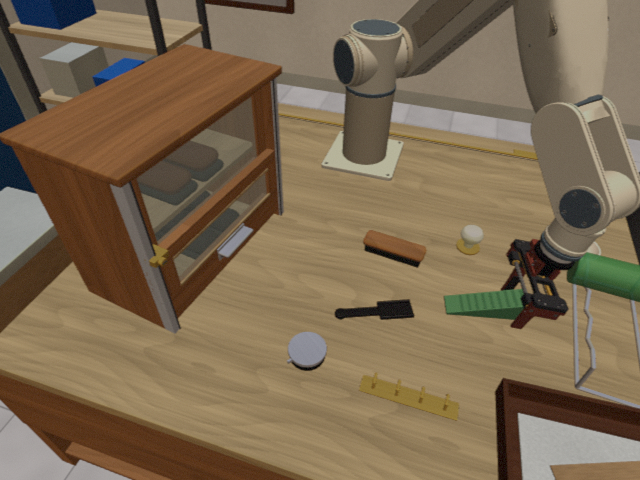

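```bash
python3 - <<'E'
from h import *
s=st()
set_gripper(40); s=st(); np.save("gz.npy",s["tool_pos"])
env.move_l(s["tool_pos"]+up*100,rate=150); st()
off=-137
wx=c+yc*off+n*(45+82.5)   # wedge centre goal
g=wx+n*60+up*24; p=G(g,TL,n); p[2]=s["tool_pos"][2]
env.reach(p+up*90,ori(TL)); st()
env.move_l(p+up*12,rate=120); st(); snap("j")
E
```

```text
t 22.52 pos [492.2 460.7  85.9] F [-0.2  0.   0.3] w 88.1
t 23.23 pos [491.9 460.4  85.1] F [-0.7  0.6  0.4] w 47.6
t 24.04 pos [491.4 459.9 184.3] F [ 0.3 -0.4 -1.7] w 48.0
t 25.60 pos [456.6  39.6 175.2] F [ 0.5 -0.1 -1.4] w 47.7
t 26.40 pos [456.2  39.1  97.3] F [ 0.5 -0.5 -1.9] w 47.9
```

View pics/j_scene.png

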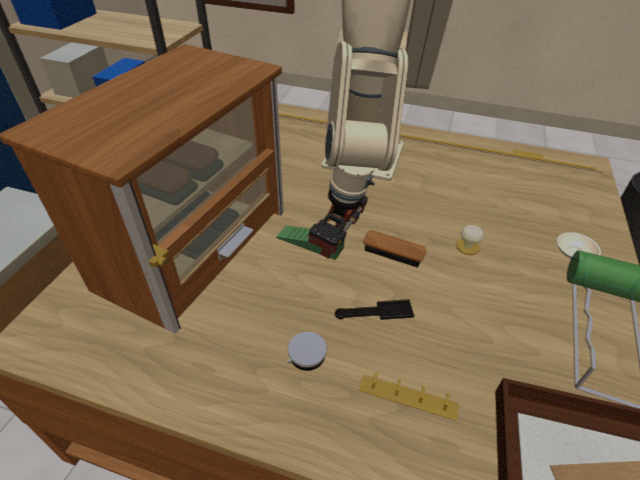

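View pics/j_wrist.png

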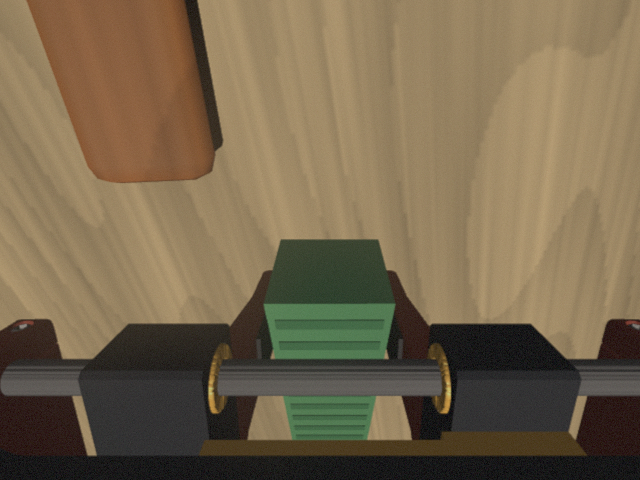

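```bash
python3 - <<'E'
from h import *
gz=np.load("gz.npy")[2]
s=st(); p=s["tool_pos"]
r=env.move_l(p+up*(gz-p[2]-1.0),rate=20,f_stop=4); print(r); s=st(); p=s["tool_pos"]
q=p.copy()
r=env.move_l(q-n*98,rate=70,f_stop=7); print(r); s=st(); print((q-s["tool_pos"])@n)
snap("k")
E
```

```text
t 26.55 pos [456.3  39.   97.8] F [ 0.9 -0.3 -2.2] w 47.6
True
t 27.14 pos [456.2  39.   84.9] F [-0.4 -0.1  5.4] w 47.8
False
t 28.69 pos [440.3 -58.1  84.9] F [ 0.8 -2.4  4.1] w 47.4
98.36752787634646
```

View pics/k_side.png

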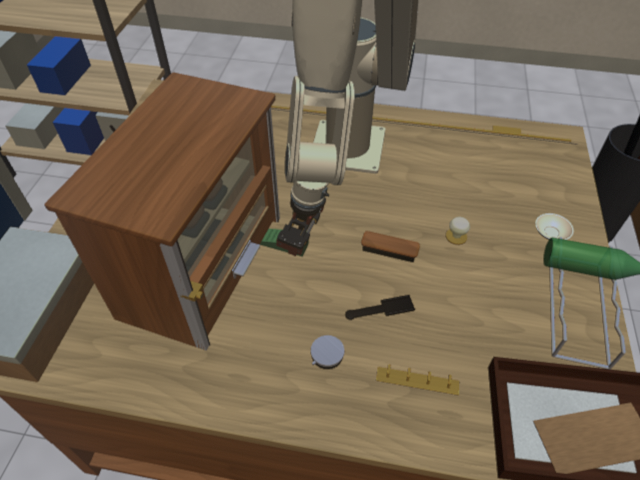

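```bash
python3 - <<'E'
from h import *
s=st(); p=s["tool_pos"]
env.move_l(p+up*0.25,rate=5); s=st(); q=s["tool_pos"]; q[2]=p[2]+0.25
r=env.move_l(q-n*30,rate=8,f_stop=6); s=st(); print(r,(q-s["tool_pos"])@n,"Fn",s["force"]@n)
E
```

```text
t 28.84 pos [440.3 -58.   84.9] F [ 0.  -3.5  5.5] w 47.9
t 29.09 pos [439.9 -58.   85. ] F [-0.  -1.   1.2] w 48.0
t 31.09 pos [437.6 -73.1  85. ] F [1.4 1.4 2.4] w 48.1
True 15.285709332185759 Fn 1.6037953633100697
```

```bash
python3 - <<'E'
from h import *
s=st(); q=s["tool_pos"]
for i in range(14):
    r=env.move_l(q-n*0.5*(i+1),rate=4,f_stop=14.5); s=env.read_state(); fn=s["force"]@n
    print(i,r,"adv %.2f"%((q-s["tool_pos"])@n),"Fn %.1f"%fn,s["force"],"t %.1f"%s["time_s"])
    if r or fn>13.5: break
E
```

```text
t 31.09 pos [437.6 -73.1  85. ] F [1.4 1.4 2.4] w 48.1
0 False adv 0.15 Fn 4.5 [0.9 4.5 0.3] t 31.4
1 False adv 0.37 Fn 8.4 [-0.2  8.5  1.1] t 31.7
2 False adv 0.57 Fn 11.1 [ 2.1 10.9  2.3] t 32.0
3 False adv 0.78 Fn 14.0 [ 0.8 14.1  2.9] t 32.3
```

```bash
python3 - <<'E'
from h import *
s=st(); q=s["tool_pos"]
for i in range(4):
    print("hold", [round(float(env.read_state()["force"]@n),1)])
    env.hold(0.1)
fs=[];
for i in range(4): env.hold(0.05); fs.append(env.read_state()["force"]@n)
print(np.mean(fs),np.array(fs)); st(); snap("l")
E
```

```text
t 32.27 pos [437.7 -73.9  85. ] F [ 0.8 14.1  2.9] w 47.8
hold [14.0]
hold [14.1]
hold [14.6]
hold [14.7]
14.605536375758277 [14.5 14.7 14.3 14.9]
t 32.88 pos [437.7 -73.9  85. ] F [ 0.6 15.   3.4] w 47.5
```

View pics/l_scene.png

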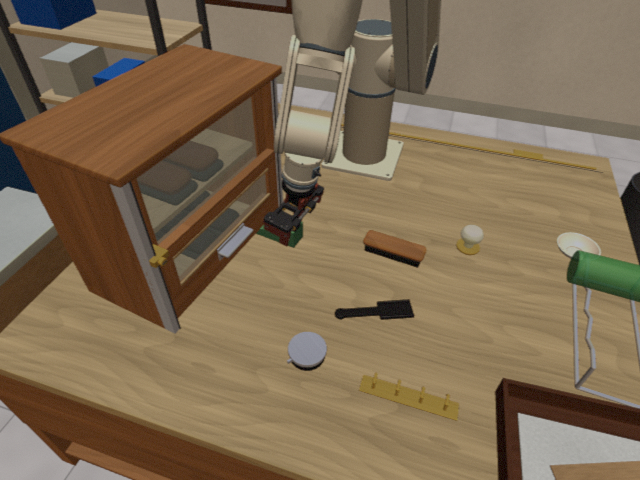

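```bash
python3 - <<'E'
from h import *
s=env.read_state(); p=s["tool_pos"]
for d in (1.3,1.55,1.8,2.05,2.3):
    env.move_l(p-n*d,rate=3,f_stop=8); fs=[]
    for i in range(3): env.hold(0.05); fs.append(env.read_state()["force"])
    f=np.mean(fs,0); print(d,"Fn %.1f"%(f@n),f)
    if f@n>15.8: break
st()
E
```

```text
1.3 Fn 15.4 [ 0.5 15.5  3.5]
1.55 Fn 17.7 [ 0.4 17.9  4. ]
t 33.83 pos [437.7 -74.   85. ] F [ 0.  18.2  3.7] w 48.0
```

```bash
python3 - <<'E'
from h import *
set_gripper(80); s=st(); p=s["tool_pos"]
env.move_l(p+n*30+up*20,rate=80); 
env.move_l(p+n*60+up*120,rate=150); st()
env.hold(0.3)
np.save("wp_m.npy",toolT()); snap("m")
a=cv2.imread("pics/a_side.png");b=cv2.imread("pics/m_side.png");a2=cv2.imread("pics/f_scene.png");b2=cv2.imread("pics/m_scene.png")
f=lambda i,x,y:cv2.resize(i[y:y+60,x:x+80],None,fx=5,fy=5,interpolation=cv2.INTER_CUBIC)
cv2.imwrite("pics/c12.png",np.vstack([np.hstack([f(a2,130,225),f(b2,130,225)]),np.hstack([f(b,165,265),f(b,230,200)])]))
crop(b2,210,180,130,95,6,"pics/c13.png")
E
```

```text
t 34.51 pos [437.4 -75.5  84.9] F [-0.3 -0.3  0.6] w 80.2
t 35.96 pos [446.6 -16.5 204.4] F [-0.2 -0.2  0.4] w 79.9
```

View pics/c12.png

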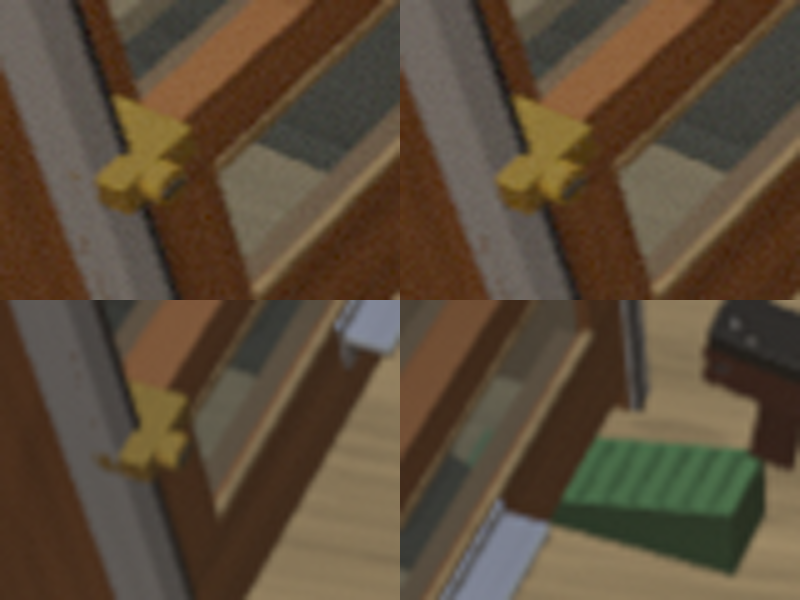

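View pics/m_wrist.png

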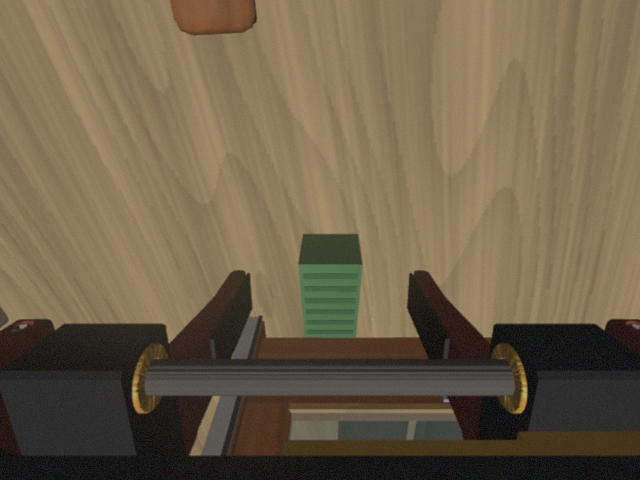

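View pics/c13.png

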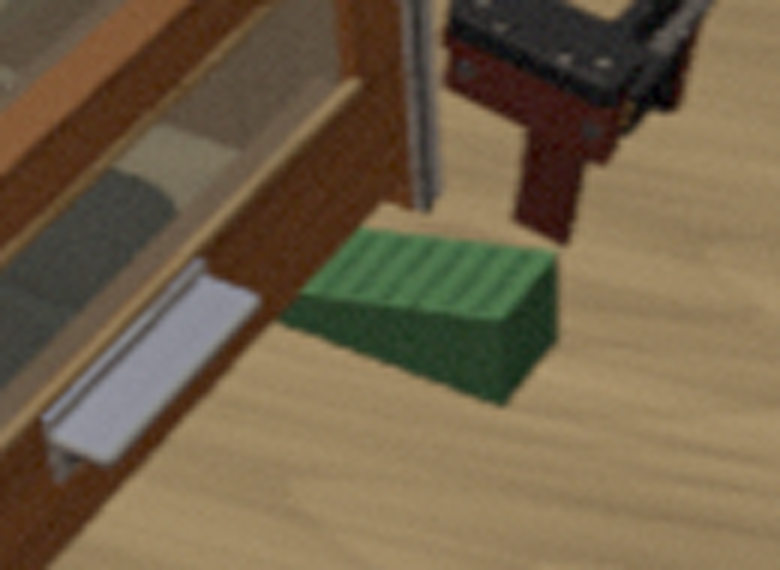

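```bash
python3 - <<'E'
from h import *
wp=np.load("wp_m.npy")
a,b=onz("wrist",(303,235),0,wp),onz("wrist",(360,235),0,wp); print("thick bottom",((a-c)@yc,(a-c)@n),((b-c)@yc,(b-c)@n))
a,b=onz("wrist",(299.5,265),50,wp),onz("wrist",(361.5,265),50,wp); print("thick top",((a-c)@yc,(a-c)@n),((b-c)@yc,(b-c)@n))
for k in("scene","side"):
    A=cv2.imread(f"pics/a_{k}.png");M=cv2.imread(f"pics/m_{k}.png")
    x0,y0=(135,235) if k=="scene" else (180,275)
    for i in (A,M):
        m=cv2.inRange(cv2.cvtColor(i,cv2.COLOR_BGR2HSV),(20,120,60),(35,255,255))[y0:y0+45,x0:x0+50];mo=cv2.moments(m,True);print(k,mo['m10']/mo['m00'],mo['m01']/mo['m00'])
    d=cv2.absdiff(A,M).max(2)
    for nm,z,X in [("brush",20,(405,170)),("horn",6,(595,170)),("knob",30,(320,346)),("tin",20,(739,66)),("key",5,(766,270))]:
        u=proj(k,np.array([*X,z])).astype(int); w=d[u[1]-22:u[1]+22,u[0]-40:u[0]+40]; print(nm,(w>40).sum())
workorder.sign_off(); st()
E
```

```text
thick bottom (np.float64(-161.35829157687593), np.float64(94.49647415820513)) (np.float64(-111.5747895168286), np.float64(94.51322953830125))
thick top (np.float64(-160.4810150486538), np.float64(95.15918969888213)) (np.float64(-114.27865267197463), np.float64(95.18839649733854))
scene 23.36150234741784 19.737089201877936
scene 23.327014218009477 19.70616113744076
brush 0
horn 0
knob 0
tin 0
key 0
side 15.450331125827814 15.172185430463577
side 15.651006711409396 14.973154362416107
brush 0
horn 0
knob 0
tin 0
key 0
the job is handed in; nothing more can be done
the job is handed in; nothing more can be done
```

The sash is up at the brass clip with the wedge jammed under it, and I handed the job in at about 36 s; no verdict is reported.

**Sash:** I raised it about 20 mm with closed fingers under the ledge. The force rose to 12.5 N, above the roughly 8 N it takes to move the sash, so the clip took about 4 N. The sash top (about 203.5 mm) matches the clip underside (about 204 mm) measured from the images.

**Wedge:** I gripped it across its width, set it flat on the bench and slid it in thin end first, about 137 mm from the middle on the side away from the clip. It met the sash about 69 mm in, as the opening predicted. I pushed to 17.7 N, which includes an estimated 2 N or so of bench drag from the hand pressing down, so about 15 N actually went into the wedge. Then I let go and backed away.

**Last checks:**
- **Wedge position:** it stayed where it was jammed. Its thick end is square to the sash, with no measurable skew, about 95 mm out from the sash face.
- **Clip:** it moved less than 0.3 pixel in both views, where 1 mm is about 0.3 to 0.4 pixel, so this only rules out a slip of about 1 mm or more. A brass-coloured streak beside the clip looked slightly longer in the side camera after the lift, but was back to its original length in the last picture.
- **Other objects:** there was no image change at any of the five in either view.
- **Robot:** it was clear of everything, with the hand at 204 mm.

Nothing failed.

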